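# Tip the drinks cans into their gravity lanes

### The job

Restock the white can rack: tip each can standing on the rack's middle ridge over sideways into the lane marked with its own colour of plate, so that it lies across the lane and rolls down to rest against the front stop. Tip or push the cans, do not lift them up, and leave the cup, the tape and the shaker where they stand.

Things in the scene. Friction and masses are not known exactly. Their poses are not given: they have to be found in the camera images.
- rack: White two-lane gravity can rack, fixed to the counter, 245 deep (x) x 280 wide (y) mm. Origin: centre of its underside; x points to its back, y to its left, z up. A level ridge stands along its middle, an open lane slopes down to the front on either side. Front stop: a wall 55 mm high, inner face at x = -117.5 mm; back panel 90 mm high, inner face at x = +117.5 mm.
- ridge (a point): Middle of the top of the rack's loading ridge (black rubber top, level, 62 mm above the counter, 62 mm wide in y, vertical sides; from rack x = -54 mm to the back panel; in front of it the strip between the lanes is only 5 mm higher than their floor). The cans stand on it. A can tipped only half over may lean on the ridge's edge.
- lane_left (a point): Middle of the left lane's metal floor (rack y = +83 mm). Lane 104 mm wide (31 to 135 mm from the rack's middle); the floor is smooth and falls 11 degrees to the front, from 58 mm high at the back to 13 mm at the front stop. Outer wall about 32 mm above the floor. A can lying across the lane rolls down by itself.
- lane_right (a point): Middle of the right lane's floor (rack y = -83 mm); otherwise like the left lane.
- can_green_center (a point): Centre of the green can, 45 mm from either end, on its axis.
- can_orange_center (a point): Centre of the orange can, 45 mm from either end, on its axis.
- can_green: Green drinks can with a white band, 57 mm in diameter, 90 mm long, about 0.17 kg. Origin: centre of its bottom; z runs along the can to its lid. At the start it stands upright on the ridge (lid 152 mm above the counter), one can behind the other, centres about 90 mm apart; either colour may be in front.
- plate_green: Green plate, fixed on the rack's front stop, 94 mm wide, 60 mm high; it marks the lane behind it as the green lane (left or right varies; the orange plate marks the other). Origin: centre of its underside, 7 mm in front of the stop's inner face; axes parallel to the rack's. A can home in that lane has its centre 36 mm behind this origin (+x) and 47 mm up.
- can_orange: Orange drinks can with a white band, 57 mm in diameter, 90 mm long, about 0.17 kg. Origin: centre of its bottom; z runs along the can to its lid. At the start it stands upright on the ridge (lid 152 mm above the counter), one can behind the other, centres about 90 mm apart; either colour may be in front.
- plate_orange: Orange plate, fixed on the rack's front stop, 94 mm wide, 60 mm high; it marks the lane behind it as the orange lane (left or right varies; the green plate marks the other). Origin: centre of its underside, 7 mm in front of the stop's inner face; axes parallel to the rack's. A can home in that lane has its centre 36 mm behind this origin (+x) and 47 mm up.
- steel_cup: Steel cup, 77 mm wide, 101 mm high, standing left of the rack; a bystander. Origin: centre of its underside.
- tape_roll: Roll of brown tape lying flat, 96 mm wide, 50 mm high, right of the rack; a bystander. Origin: centre of its underside.
- shaker: Glass spice shaker with steel cap, 41 mm wide, 87 mm high, left of the rack near its back; a bystander. Origin: centre of its underside.

How it is judged:
At the end, for the whole second after the job is handed in: Each can lies in the lane behind the plate of its own colour, its axis across the lane within 0.2 rad, its centre 15 to 55 mm behind the plate's origin, within 30 mm of the plate's middle sideways and 30 to 65 mm above the counter (36 and 47 mm when resting on the front stop), at rest (x of can_green_center in the frame of plate_green between 0.015 and 0.055 m and y of can_green_center in the frame of plate_green between -0.03 and 0.03 m and z of can_green_center in the frame of plate_green between 0.03 and 0.065 m and angle between the z axis of each of can_green, can_orange and the y axis of rack, either way round below 0.2 rad and linear speed of each of can_green, can_orange below 0.02 m/s and x of can_orange_center in the frame of plate_orange between 0.015 and 0.055 m and y of can_orange_center in the frame of plate_orange between -0.03 and 0.03 m and z of can_orange_center in the frame of plate_orange between 0.03 and 0.065 m); the robot touches nothing.
It fails at once if the green can was lifted (its centre, 107 mm high at the start, went above 150 mm) (height (world z) of can_green_center above 0.15 m).
It fails at once if the orange can was lifted (its centre, 107 mm high at the start, went above 150 mm) (height (world z) of can_orange_center above 0.15 m).
It fails at once if the steel cup was moved by more than 30 mm (distance of steel_cup from where it was at the start of the episode above 0.03 m).
It fails at once if the roll of tape was moved by more than 30 mm (distance of tape_roll from where it was at the start of the episode above 0.03 m).
It fails at once if the spice shaker was moved by more than 30 mm (distance of shaker from where it was at the start of the episode above 0.03 m).
It also fails if it takes over 35 s, if anything falls off the work surface, if the arm or the gripper's body presses on something with over 40 N, if the wrist force passes 120 N, or if a joint passes its speed limit or range.

### The arm

A 7-joint arm with a two-finger parallel gripper is mounted at the origin on a cart in front of the work surface, level with it; the furniture and walls round the work are solid. World frame = base frame: x ahead of the robot, y to its left, z up, the work surface at z = 0. Lengths are in m, angles in rad, forces in N, time in s.
With the tool pointing down it reaches from about 0.4 to 0.875 m from the base axis. Payload 6.5 kg.
Tool frame: the origin (TCP) lies between the finger pads; the fingertips stand 19 mm ahead of it and the grasp point (between the pads) is the TCP; z points along the fingers, y is the line along which they close (so a half turn about z gives the same grasp; the last joint's range is limited). The gripper opens to 85 mm and grips with 20 to 120 N. Pads are 22 mm wide; open, the fingers measure 114 mm over their backs; the gripper's body (76 mm by 85 mm) begins 54 mm behind the grasp point. The pads swing forward as they close: fully open they stand 13 mm farther back than shut.
Start: joints at [-1.198, 0.536, -0.004, 1.538, 0.003, 1.067, -0.071], TCP at [0.276, 0.588, 0.25] pointing down, gripper open.
Joint ranges: [-2.7, 2.7], [-0.37, 2.16], [-1.27, 1.26], [0.24, 2.4], [-1.31, 4.45], [0.19, 1.91], [-2.76, 2.76]. Speed limits (rad/s): [2.39, 2.39, 3.14, 3.14, 3.14, 3.14, 3.14].

### API

Orientations are given as a rotation vector (axis times angle).
In Python, from station import arm gives the robot as it stands.
- The arm moves only by the tool pendant, called as name([rows], argument=value, ...), one row to a line, values as JSON. Schema: {"type":"object","properties":{"motion":{"type":"array","items":{"type":"object","properties":{"trans":{"type":"array","items":{"type":"number"},"minItems":3,"maxItems":3},"rot":{"type":"array","items":{"type":"number"},"minItems":3,"maxItems":3},"aperture":{"type":"number"}},"additionalProperties":false,"required":["aperture"]},"minItems":1,"maxItems":20},"only":{"type":"string"},"quiet":{"type":"boolean"},"lines":{"type":"string"}},"required":["motion"],"additionalProperties":false}. motion is a list of rows, 1 to 20 of them, each an object with the fields trans (a list: dx, dy, dz in a scale on which 1.0 is 0.6 m), rot (a list: a rotation vector rx, ry, rz in fractions of the full range, 1 being pi rad), aperture (the opening from 0.0 (shut) to 1.0 (fully open)); a field left out counts as zero (the opening has to be given); each row is the pose to reach, as a shift and turn from the pose commanded when the call began, along the tool's axes at that moment; what a row does not reach only later rows make up. A row lasts 1/10 s, in which the tool goes at most 0.05 m and 0.15 rad, less where a joint would pass 70% of its speed; a pose out of reach is approached as far as the arm can. The fingers move at their own pace and stop on an object; the grip force is fixed at half the most. Time passes only in rows, so rows that do not move let the fingers close. The tool returns the time, the measured TCP pose, the force, the opening and the grip force at its end. only (a regular expression) keeps the lines of the reply that match it, lines (a string "A,B") keeps lines A to B, and quiet returns only ok. A shift or turn number past 1, either way, is cut back to 1. Input that does not fit is refused with a message, and nothing moves.
- arm.observe(): the state, without advancing time (a new reading comes with each control period).
- arm.snapshot(name): name is "scene" or "side" or "wrist"; returns a dict with "img" (400x640x3 uint8, blue, green, red), "fx", "fy", "cx", "cy" (pixels), "world_from_camera" (4x4, takes a point from camera to world coordinates). Camera axes: x right, y down, z forward; pixel columns grow to the right and rows downward; lengths in m; the calibration is good to about 2 mm. A picture is of the moment at which its call begins. There is no depth.
- arm.job_done(): hands the job in; it is judged then, once.
The state is a dict: "time": time; "joints": joint angles; "qd": joint speeds; "effort": joint torques, N m; "eef_pos": TCP position; "eef_rot": TCP orientation; "contact_force": force on the tool from outside, world axes, zero at the start; "moment": the same for the moment, N m; "gripper_width": opening from 0.0 (shut) to 1.0 (fully open); "grip_force": force on a finger pad.
Only numpy, scipy, OpenCV 4.12 (cv2) and the standard library are available. Lean on these libraries where they do the work, as an engineer would, in place of code of your own. Each camera call takes 0.05 s, during which the arm holds its last target. There are 200 camera calls.

## Working session

There is one attempt and no reset: what is moved stays moved. The work goes in short steps, Python scripts to look and compute and a tool call to move; the robot and the scene stay as the last step left them, time stands still between calls to the robot, and variables do not carry over. Pictures are saved under pics/ and viewed, at most 10 in all, crops included, and the job is handed in when it is done.

```bash
ls; mkdir -p pics
```

Run:
```python
from station import arm
import cv2,numpy as np
for n in("scene","side"):
    s=arm.snapshot(n); cv2.imwrite(f"pics/{n}0.png",s["img"]); print(n,s["fx"],s["cx"],s["cy"],np.round(s["world_from_camera"],3).tolist())
o=arm.observe(); print(o["time"],o["eef_pos"],o["eef_rot"])
```

```text
pics
station.py
scene 493.65917851863446 321.3658840325599 196.5711622389627 [[-0.739, -0.495, 0.457, -0.128], [-0.674, 0.54, -0.504, 0.784], [0.003, -0.68, -0.733, 1.105], [0.0, 0.0, 0.0, 1.0]]
side 442.78570472731104 319.75469170574 196.63545528450962 [[-0.991, -0.073, 0.109, 0.377], [-0.13, 0.456, -0.88, 1.138], [0.015, -0.887, -0.462, 0.626], [0.0, 0.0, 0.0, 1.0]]
0.1 [0.27595665 0.58792743 0.24951861] [-6.83584428e-01 -3.06611599e+00  2.38295857e-03]
```

View pics/scene0.png

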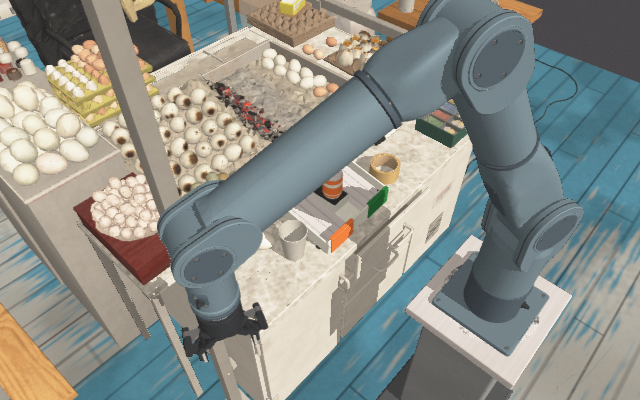

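View pics/side0.png

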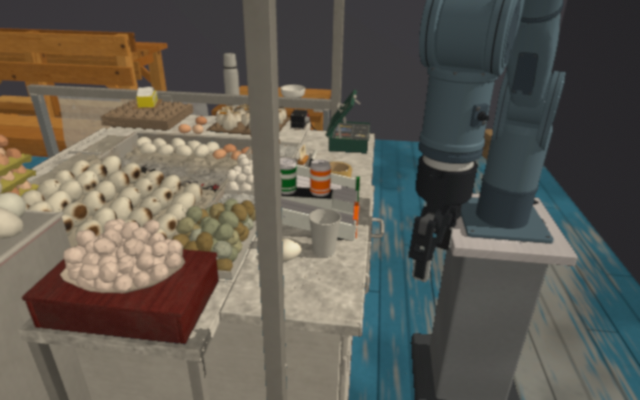

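The scene view shows the orange can at (333,185) in front, the orange plate at (342,235) on the left and the green plate at (377,201) on the right. The arm hides the green can there. The side view shows both cans: green (288,177) and orange (320,180).

Create h.py:
```python
from station import arm
import cv2,numpy as np
from scipy.spatial.transform import Rotation as R
def mask(img,c):
    h=cv2.cvtColor(img,cv2.COLOR_BGR2HSV)
    lo,hi=((5,150,90),(16,255,255)) if c=="o" else ((55,110,40),(85,255,255))
    return cv2.inRange(h,lo,hi)
def blobs(s,c,roi,amin=30):
    x0,y0,x1,y1=roi; m=mask(s["img"],c); z=np.zeros_like(m); z[y0:y1,x0:x1]=m[y0:y1,x0:x1]
    n,l,st,ce=cv2.connectedComponentsWithStats(z)
    return [(st[i].tolist(),ce[i].round(1).tolist()) for i in range(1,n) if st[i][4]>=amin]
def ray(s,p):
    T=np.array(s["world_from_camera"]); d=T[:3,:3]@np.array([(p[0]-s["cx"])/s["fx"],(p[1]-s["cy"])/s["fy"],1])
    return T[:3,3],d/np.linalg.norm(d)
def onz(s,p,z):
    o,d=ray(s,p); return o+d*(z-o[2])/d[2]
def tri(rs):
    A=[np.eye(3)-np.outer(d,d) for o,d in rs]; x=np.linalg.solve(sum(A),sum(a@o for a,(o,d) in zip(A,rs)))
    return x,[np.linalg.norm(a@(x-o)) for a,(o,d) in zip(A,rs)]
```

Run:
```python
from h import *
s=arm.snapshot("scene");t=arm.snapshot("side")
for c in"og":
    print(c,blobs(s,c,(290,150,420,260)),blobs(t,c,(270,140,380,240)))
for n,p,z in(("oplate",(342,235),.03),("gplate",(377,201),.03)):print(n,onz(s,p,z))
for n,p in(("o",(320,180)),("g",(288,177))):print(n,onz(t,p,.107))
print("cup",onz(s,(293,240),.05), "tape",onz(s,(384,168),.03))
w=arm.snapshot("wrist");cv2.imwrite("pics/w0.png",w["img"]);print(w["fx"],w["cx"],w["cy"],np.round(w["world_from_camera"],3).tolist())
print(R.from_rotvec(arm.observe()["eef_rot"]).as_matrix().round(3))
```

```text
o [([326, 178, 16, 7, 52], [333.5, 182.1]), ([322, 185, 20, 13, 149], [331.6, 191.1]), ([330, 219, 24, 33, 363], [341.5, 234.3])] [([299, 156, 9, 8, 35], [303.2, 160.3]), ([311, 170, 20, 6, 81], [320.4, 172.9]), ([310, 180, 20, 13, 209], [319.5, 185.9]), ([353, 202, 6, 19, 85], [355.9, 211.1])]
g [([367, 186, 21, 32, 287], [377.1, 200.7])] [([281, 169, 14, 5, 43], [287.7, 171.3]), ([282, 179, 13, 8, 91], [288.1, 182.8])]
oplate [0.40227481 0.11236117 0.03      ]
gplate [ 0.40944901 -0.05414182  0.03      ]
o [0.51115641 0.05099686 0.107     ]
g [0.6011048  0.04606292 0.107     ]
cup [0.47864386 0.22713299 0.05      ] tape [ 0.47984752 -0.1800117   0.03      ]
315.60798008145287 319.57565275217365 201.02624652892342 [[0.424, 0.867, 0.263, 0.208], [0.906, -0.405, -0.125, 0.62], [-0.002, 0.291, -0.957, 0.374], [0.0, 0.0, 0.0, 1.0]]
[[-0.905  0.425 -0.   ]
 [ 0.425  0.905 -0.001]
 [-0.    -0.001 -1.   ]]
```

Units first: shifts go in shares of 0.6 m and turns go in shares of pi rad. So -0.463 m / 0.6 = -0.7717, -0.05 m / 0.6 = -0.0833, 1.09 rad / 3.1416 = 0.347.

pendant([
  {"trans":[-0.7717,-0.61,-0.0833],"rot":[0,0,0.347],"aperture":0.35},
  {"trans":[-0.7717,-0.61,-0.0833],"rot":[0,0,0.347],"aperture":0.35},
  {"trans":[-0.7717,-0.61,-0.0833],"rot":[0,0,0.347],"aperture":0.35},
  {"trans":[-0.7717,-0.61,-0.0833],"rot":[0,0,0.347],"aperture":0.35},
  {"trans":[-0.7717,-0.61,-0.0833],"rot":[0,0,0.347],"aperture":0.35},
  {"trans":[-0.7717,-0.61,-0.0833],"rot":[0,0,0.347],"aperture":0.35},
  {"trans":[-0.7717,-0.61,-0.0833],"rot":[0,0,0.347],"aperture":0.35},
  {"trans":[-0.7717,-0.61,-0.0833],"rot":[0,0,0.347],"aperture":0.35},
  {"trans":[-0.7717,-0.61,-0.0833],"rot":[0,0,0.347],"aperture":0.35},
  {"trans":[-0.7717,-0.61,-0.0833],"rot":[0,0,0.347],"aperture":0.35},
  {"trans":[-0.7717,-0.61,-0.0833],"rot":[0,0,0.347],"aperture":0.35},
  {"trans":[-0.7717,-0.61,-0.0833],"rot":[0,0,0.347],"aperture":0.35},
  {"trans":[-0.7717,-0.61,-0.0833],"rot":[0,0,0.347],"aperture":0.35},
  {"trans":[-0.7717,-0.61,-0.0833],"rot":[0,0,0.347],"aperture":0.35},
  {"trans":[-0.7717,-0.61,-0.0833],"rot":[0,0,0.347],"aperture":0.35},
  {"trans":[-0.7717,-0.61,-0.0833],"rot":[0,0,0.347],"aperture":0.35},
  {"trans":[-0.7717,-0.61,-0.0833],"rot":[0,0,0.347],"aperture":0.35},
])

```text
time: 1.95
eef_pos: [0.5394, 0.0617, 0.3002]
eef_rot: [-2.171, -2.27, 0.0]
contact_force: [-1.0, 0.4, 0.1]
gripper_width: 0.349
grip_force: 0.0
```

Run:
```python
from h import *
s=arm.snapshot("scene");w=arm.snapshot("wrist");t=arm.snapshot("side")
cv2.imwrite("pics/m1.png",np.vstack([cv2.resize(s["img"][120:280,220:480],(520,320)),cv2.resize(w["img"],(400,250)) if 0 else np.pad(cv2.resize(w["img"],(432,270)),((0,0),(0,88),(0,0)))]))
o=arm.observe();print(o["time"],o["eef_pos"],o["qd"].round(3) if hasattr(o["qd"],"round") else o["qd"])
for c in"og":
    print(c,blobs(s,c,(250,120,450,280)),blobs(w,c,(0,0,640,400),200),blobs(t,c,(270,140,380,240)))
```

```text
2.1 [0.53965778 0.0609846  0.30030564] [ 0.004  0.001  0.002 -0.001 -0.     0.001 -0.001]
o [([372, 131, 12, 9, 36], [377.3, 134.6]), ([322, 177, 20, 8, 67], [331.6, 181.6]), ([322, 185, 20, 10, 124], [331.6, 190.1]), ([330, 219, 24, 33, 363], [341.5, 234.4])] [([192, 75, 19, 86, 1001], [201.2, 117.1]), ([271, 171, 48, 31, 295], [297.7, 179.8]), ([264, 183, 55, 27, 204], [295.2, 189.9])] [([299, 156, 9, 8, 34], [303.2, 160.2]), ([311, 170, 20, 6, 81], [320.4, 172.9]), ([310, 180, 20, 13, 208], [319.6, 185.9]), ([353, 202, 6, 19, 86], [355.8, 211.2])]
g [([298, 163, 18, 6, 53], [306.9, 166.3]), ([298, 170, 19, 11, 114], [307.2, 175.0]), ([367, 187, 21, 31, 287], [377.1, 200.8])] [([352, 172, 47, 35, 305], [367.5, 184.0]), ([356, 184, 50, 36, 221], [373.5, 193.7]), ([206, 217, 16, 69, 659], [213.4, 251.8])] [([281, 169, 14, 5, 42], [287.7, 171.3]), ([282, 179, 13, 8, 91], [288.1, 182.8])]
```

View pics/m1.png

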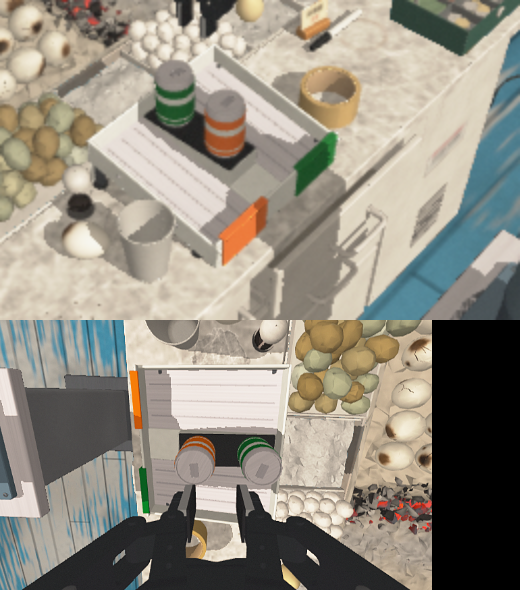

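The scene crop shows the rack clear: orange lid at about (332,171), green lid at about (307,156), full-frame pixels. The wrist view has the lids at about (290,213) and (387,213), the plates at its left edge.

Run:
```python
from h import *
s=arm.snapshot("scene");w=arm.snapshot("wrist")
g=cv2.cvtColor(w["img"],cv2.COLOR_BGR2GRAY)[150:260,230:450]
c=cv2.HoughCircles(cv2.medianBlur(g,3),cv2.HOUGH_GRADIENT,1,60,param1=120,param2=15,minRadius=24,maxRadius=38)
print(c[0][:4]+[230,150,0])
C=sorted((c[0][:2]+[230,150,0]).tolist())
# lids in the scene: grey pixels above the coloured blob
h=cv2.cvtColor(s["img"],cv2.COLOR_BGR2HSV)
L=[]
for n,x,p,sc in(("o",333,0,(332.5,171.5)),("g",307,1,(307.5,156.5))):
    print(n,tri([ray(w,C[p][:2]),ray(s,sc)]), onz(w,C[p][:2],.152),onz(s,sc,.152))
P={}
for n,sc,wc in(("o",(341.5,234.4),(201.2,117.1)),("g",(377.1,200.8),(213.4,251.8))):
    print(n,"plate",tri([ray(s,sc),ray(w,wc)]))
```

```text
[[288.5        212.5         30.70000076]
 [385.5        212.5         29.60000038]]
o (array([0.50971127, 0.03722328, 0.14942748]), [np.float64(0.0022467080636627635), np.float64(0.0022467080636628684)]) [0.51106302 0.04021664 0.152     ] [0.50742798 0.0368228  0.152     ]
g (array([0.59720218, 0.04467418, 0.15741806]), [np.float64(0.0015565875231217234), np.float64(0.0015565875231216266)]) [0.5994452  0.04409664 0.152     ] [0.60046016 0.03913735 0.152     ]
o plate (array([0.39830315, 0.11698119, 0.04129877]), [np.float64(0.001854679920561236), np.float64(0.0018546799205611574)])
g plate (array([ 0.40423391, -0.05283076,  0.0408536 ]), [np.float64(0.005202399437498859), np.float64(0.0052023994374989155)])
```

To row units: 0.158 m / 0.6 = 0.2633, -0.09 m / 0.6 = -0.15.

pendant([
  {"trans":[-0.075,-0.0533,0],"aperture":0.35},
  {"trans":[-0.15,-0.0533,0],"aperture":0.35},
  {"trans":[-0.15,-0.0533,0],"aperture":0.35},
  {"trans":[-0.15,-0.0533,0.0833],"aperture":0.35},
  {"trans":[-0.15,-0.0533,0.1667],"aperture":0.35},
  {"trans":[-0.15,-0.0533,0.2333],"aperture":0.35},
  {"trans":[-0.15,-0.0533,0.2633],"aperture":0.35},
  {"trans":[-0.15,-0.0533,0.2633],"aperture":0.35},
])

```text
time: 3.0
eef_pos: [0.5097, -0.0308, 0.1399]
eef_rot: [-2.172, -2.265, 0.006]
contact_force: [-0.9, 0.1, 0.7]
gripper_width: 0.353
grip_force: 0.0
```

Run:
```python
from h import *
s=arm.snapshot("scene");w=arm.snapshot("wrist")
cv2.imwrite("pics/m2.png",np.hstack([cv2.resize(s["img"][120:270,250:420],(340,300)),cv2.resize(w["img"],(450,300))]))
```

```text
(no output)
```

View pics/m2.png

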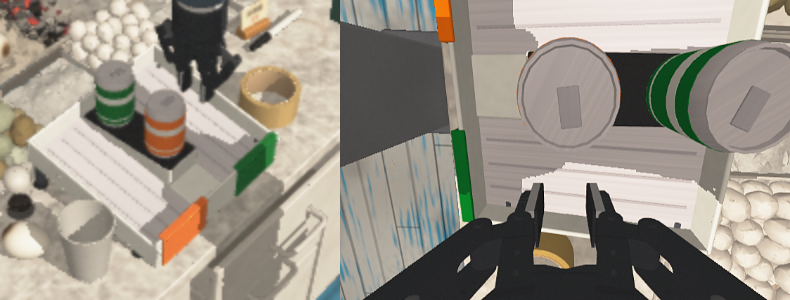

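The fingers (wrist crop, about x 564) are centred on the orange lid (about 568), standing over the right lane and clear of the tape. Pushing slowly.

To row units: 0.088 m / 0.6 = 0.1467, 0.015 m / 0.6 = 0.025.

pendant([
  {"trans":[0.025,0.0033,0],"aperture":0.35},
  {"trans":[0.05,0.0033,0],"aperture":0.35},
  {"trans":[0.07,0.0033,0],"aperture":0.35},
  {"trans":[0.09,0.0033,0],"aperture":0.35},
  {"trans":[0.11,0.0033,0],"aperture":0.35},
  {"trans":[0.13,0.0033,0],"aperture":0.35},
  {"trans":[0.1467,0.0033,0],"aperture":0.35},
  {"trans":[0.1467,0.0033,0],"aperture":0.35},
  {"trans":[0.1467,0.0033,0],"aperture":0.35},
  {"trans":[0.1467,0.0033,0],"aperture":0.35},
])

```text
time: 4.1
eef_pos: [0.5123, 0.0601, 0.1449]
eef_rot: [2.171, 2.269, 0.01]
contact_force: [-1.7, 2.6, 21.1]
gripper_width: 0.351
grip_force: 9.2
```

Run:
```python
from h import *
s=arm.snapshot("scene");w=arm.snapshot("wrist")
cv2.imwrite("pics/m3.png",np.hstack([cv2.resize(s["img"][120:270,250:420],(340,300)),cv2.resize(w["img"],(450,300))]))
```

```text
(no output)
```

View pics/m3.png

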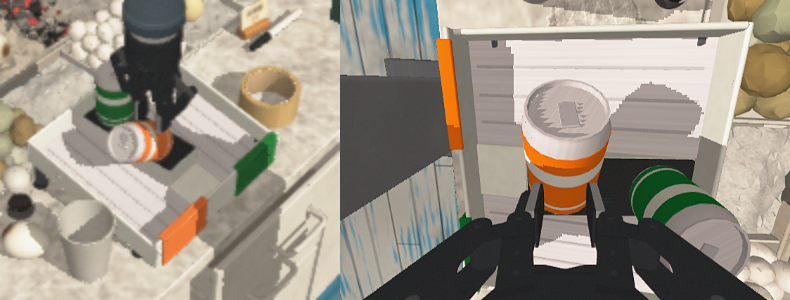

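The can is tipped about halfway onto the fingers, lid toward the left lane, and its rear edge presses up on the fingertips (21 N). I'll ease up while carrying on.

To row units: 0.022 m / 0.6 = 0.0367, -0.02 m / 0.6 = -0.0333.

pendant([
  {"trans":[0,0,-0.0133],"aperture":0.35},
  {"trans":[0.01,0,-0.0267],"aperture":0.35},
  {"trans":[0.0233,0,-0.0333],"aperture":0.35},
  {"trans":[0.0367,0,-0.0333],"aperture":0.35},
  {"trans":[0.0367,0,-0.0333],"aperture":0.35},
  {"trans":[0.0367,0,-0.0333],"aperture":0.35},
])

```text
time: 4.8
eef_pos: [0.5086, 0.0795, 0.1619]
eef_rot: [-2.173, -2.268, 0.001]
contact_force: [0.0, 0.1, 0.5]
gripper_width: 0.347
grip_force: 0.0
```

Run:
```python
from h import *
s=arm.snapshot("scene");w=arm.snapshot("wrist")
cv2.imwrite("pics/m4.png",np.hstack([cv2.resize(s["img"][120:270,250:420],(340,300)),cv2.resize(w["img"],(450,300))]))
```

```text
(no output)
```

View pics/m4.png

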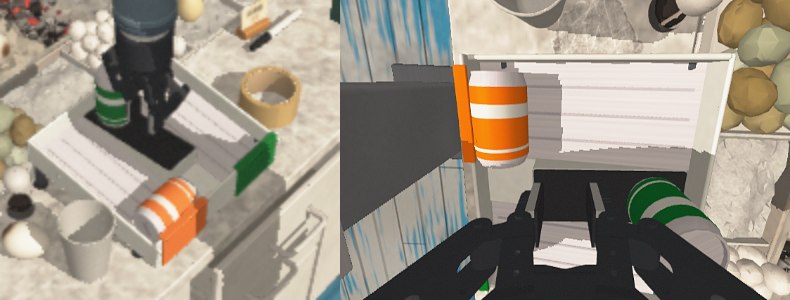

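Orange lies against its stop behind the orange plate, lying straight. Now the green can, from its left side, a bit higher.

To row units: 0.09 m / 0.6 = 0.15, 0.03 m / 0.6 = 0.05.

pendant([
  {"trans":[0.05,0,0],"aperture":0.35},
  {"trans":[0.05,0.075,0],"aperture":0.35},
  {"trans":[0.05,0.15,0],"aperture":0.35},
  {"trans":[0.05,0.15,0.0167],"aperture":0.35},
  {"trans":[0.05,0.15,0.0167],"aperture":0.35},
])

```text
time: 5.4
eef_pos: [0.5972, 0.112, 0.1506]
eef_rot: [-2.175, -2.266, 0.004]
contact_force: [-0.6, -0.5, -0.7]
gripper_width: 0.356
grip_force: 0.0
```

Run:
```python
from h import *
s=arm.snapshot("scene");w=arm.snapshot("wrist")
cv2.imwrite("pics/m5.png",np.hstack([cv2.resize(s["img"][120:270,250:420],(340,300)),cv2.resize(w["img"],(450,300))]))
```

```text
(no output)
```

View pics/m5.png

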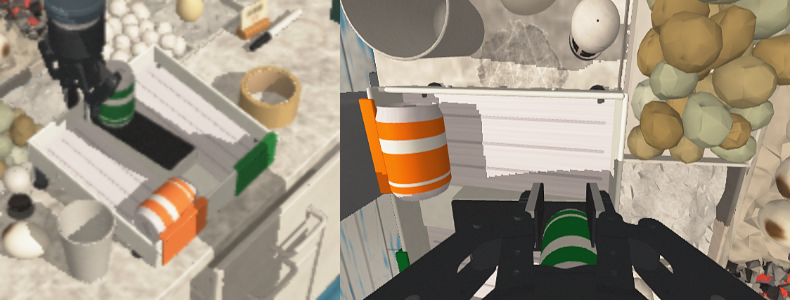

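The green can shows centred between the fingers (wrist crop, about x 567).

To row units: -0.11 m / 0.6 = -0.1833, -0.088 m / 0.6 = -0.1467.

pendant([
  {"trans":[-0.025,0,0],"aperture":0.35},
  {"trans":[-0.05,0,0],"aperture":0.35},
  {"trans":[-0.07,0,0],"aperture":0.35},
  {"trans":[-0.09,0,0],"aperture":0.35},
  {"trans":[-0.11,0,0],"aperture":0.35},
  {"trans":[-0.13,0,-0.0067],"aperture":0.35},
  {"trans":[-0.1467,0,-0.0167],"aperture":0.35},
  {"trans":[-0.16,0,-0.03],"aperture":0.35},
  {"trans":[-0.1733,0,-0.0367],"aperture":0.35},
  {"trans":[-0.1833,0,-0.0417],"aperture":0.35},
  {"trans":[-0.1833,0,-0.0417],"aperture":0.35},
  {"trans":[-0.1833,0,-0.0417],"aperture":0.35},
])

```text
time: 6.7
eef_pos: [0.6022, 0.0033, 0.1772]
eef_rot: [-2.174, -2.268, -0.0]
contact_force: [0.0, 0.4, -0.1]
gripper_width: 0.351
grip_force: 0.0
```

Run:
```python
from h import *
s=arm.snapshot("scene");w=arm.snapshot("wrist")
cv2.imwrite("pics/m6.png",np.hstack([cv2.resize(s["img"][120:270,250:420],(340,300)),cv2.resize(w["img"],(450,300))]))
```

```text
(no output)
```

View pics/m6.png

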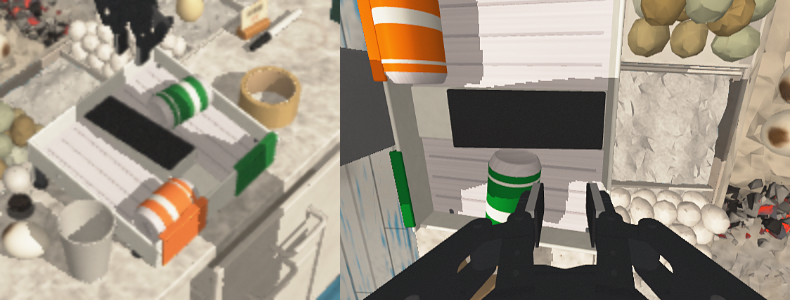

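The green can is over and in the right lane, still rolling toward the front. I'll raise the arm, let it settle, and measure.

To row units: -0.14 m / 0.6 = -0.2333, -0.1 m / 0.6 = -0.1667.

pendant([
  {"trans":[0.0333,0,-0.0833],"aperture":0.35},
  {"trans":[0.0833,0,-0.1667],"aperture":0.35},
  {"trans":[0.15,0,-0.2333],"aperture":0.35},
  {"trans":[0.15,0,-0.2333],"aperture":0.35},
  {"trans":[0.15,0,-0.2333],"aperture":0.35},
  {"trans":[0.15,0,-0.2333],"aperture":0.35},
  {"trans":[0.15,0,-0.2333],"aperture":0.35},
  {"trans":[0.15,0,-0.2333],"aperture":0.35},
])

```text
time: 7.6
eef_pos: [0.5978, 0.0911, 0.3157]
eef_rot: [-2.176, -2.264, 0.004]
contact_force: [1.1, 1.3, -0.4]
gripper_width: 0.351
grip_force: 0.0
```

Run:
```python
from h import *
s=arm.snapshot("scene");w=arm.snapshot("wrist")
cv2.imwrite("pics/m7.png",np.hstack([cv2.resize(s["img"][120:270,250:420],(340,300)),cv2.resize(w["img"],(450,300))]))
for c,r in(("o",(0,0,320,200)),("g",(0,100,330,400))):
    m=mask(w["img"],c);z=np.zeros_like(m);x0,y0,x1,y1=r;z[y0:y1,x0:x1]=m[y0:y1,x0:x1]
    for k in cv2.findContours(z,cv2.RETR_EXTERNAL,cv2.CHAIN_APPROX_NONE)[0]:
        if cv2.contourArea(k)>150:
            b=cv2.minAreaRect(k);p=cv2.boxPoints(b);q=[onz(w,u,.07)[:2] for u in p];e=max([q[1]-q[0],q[2]-q[1]],key=np.linalg.norm)
            print(c,cv2.contourArea(k),np.round(b[0]),onz(w,b[0],.075).round(3),e.round(3))
```

```text
o 444.5 [193. 126.] [0.451 0.137 0.075] [0.048 0.003]
o 2233.0 [184. 138.] [0.44  0.123 0.075] [ 0.008 -0.091]
g 415.5 [239. 268.] [ 0.498 -0.041  0.075] [ 0.034 -0.01 ]
g 526.0 [176. 265.] [ 0.416 -0.04   0.075] [ 0.004 -0.094]
```

View pics/m7.png

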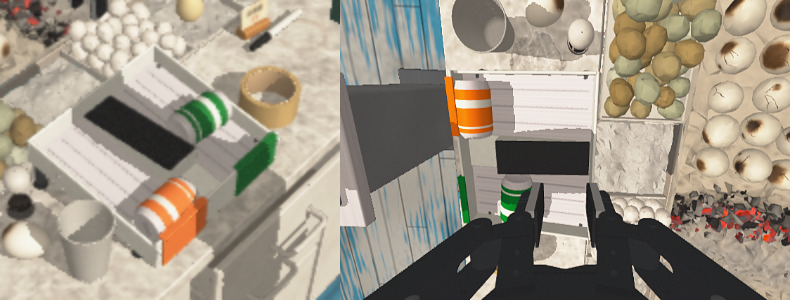

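The green can has moved but is not yet at its stop (scene crop (200,117), plate at (255,148)). It may be slow or jammed, so I'll wait and see.

pendant([
  {"aperture":0.35},
  {"aperture":0.35},
  {"aperture":0.35},
  {"aperture":0.35},
  {"aperture":0.35},
  {"aperture":0.35},
  {"aperture":0.35},
  {"aperture":0.35},
])

```text
time: 8.5
eef_pos: [0.5985, 0.0929, 0.3173]
eef_rot: [2.174, 2.268, 0.0]
contact_force: [0.3, -0.5, 0.3]
gripper_width: 0.351
grip_force: 0.0
```

Create g.py:
```python
from h import *
s=arm.snapshot("scene")
for c,pl in(("g",(367,187)),("o",(330,219))):
    m=mask(s["img"],c);z=np.zeros_like(m);z[150:275,305:400]=m[150:275,305:400]
    for k in cv2.findContours(z,cv2.RETR_EXTERNAL,cv2.CHAIN_APPROX_NONE)[0]:
        if cv2.contourArea(k)>15: b=cv2.boundingRect(k);u=(b[0]+b[2]/2,b[1]+b[3]/2);print(c,cv2.contourArea(k),b,onz(s,u,.06).round(3))
cv2.imwrite("pics/last.png",cv2.resize(s["img"][120:270,250:420],(680,600)))
```

```bash
python3 g.py
```

```text
g 254.5 (367, 186, 21, 32) [ 0.391 -0.029  0.06 ]
g 108.0 (342, 171, 15, 18) [ 0.507 -0.042  0.06 ]
g 38.0 (351, 166, 12, 17) [ 0.506 -0.075  0.06 ]
o 571.0 (320, 209, 34, 43) [0.408 0.128 0.06 ]
```

To row units: -0.188 m / 0.6 = -0.3133, -0.106 m / 0.6 = -0.1767.

pendant([
  {"trans":[-0.075,-0.0417,0],"aperture":0.35},
  {"trans":[-0.15,-0.0833,0],"aperture":0.35},
  {"trans":[-0.225,-0.125,0],"aperture":0.35},
  {"trans":[-0.3133,-0.1767,0],"aperture":0.35},
  {"trans":[-0.3133,-0.1767,0],"aperture":0.35},
  {"trans":[-0.3133,-0.1767,0],"aperture":0.35},
  {"trans":[-0.3133,-0.1767,0],"aperture":0.35},
])

```text
time: 9.25
eef_pos: [0.501, -0.0985, 0.3175]
eef_rot: [2.174, 2.268, 0.002]
contact_force: [-0.2, 0.7, -0.2]
gripper_width: 0.348
grip_force: 0.0
```

```bash
python3 g.py
```

Run:
```python
from h import *
s=arm.snapshot("scene");w=arm.snapshot("wrist");t=arm.snapshot("side")
print(blobs(w,"g",(0,0,640,400),100))
top=np.hstack([cv2.resize(s["img"][150:225,310:410],(400,300)),cv2.resize(t["img"][140:230,260:380],(400,300))])
cv2.imwrite("pics/m8.png",np.vstack([top,cv2.resize(w["img"][60:300,120:520],(800,300) if 0 else (500,300)) if 0 else np.pad(cv2.resize(w["img"][60:300,120:520],(500,300)),((0,0),(0,300),(0,0)))]))
```

```text
g 255.0 (367, 186, 21, 32) [ 0.391 -0.029  0.06 ]
g 106.5 (342, 171, 15, 18) [ 0.507 -0.042  0.06 ]
g 37.0 (351, 166, 12, 17) [ 0.506 -0.075  0.06 ]
o 534.5 (320, 209, 34, 43) [0.408 0.128 0.06 ]
[([236, 85, 15, 81, 871], [243.2, 124.8]), ([309, 91, 50, 13, 310], [333.2, 96.8]), ([305, 101, 52, 32, 1291], [330.5, 117.0]), ([303, 138, 49, 19, 604], [326.3, 148.4])]
```

View pics/m8.png

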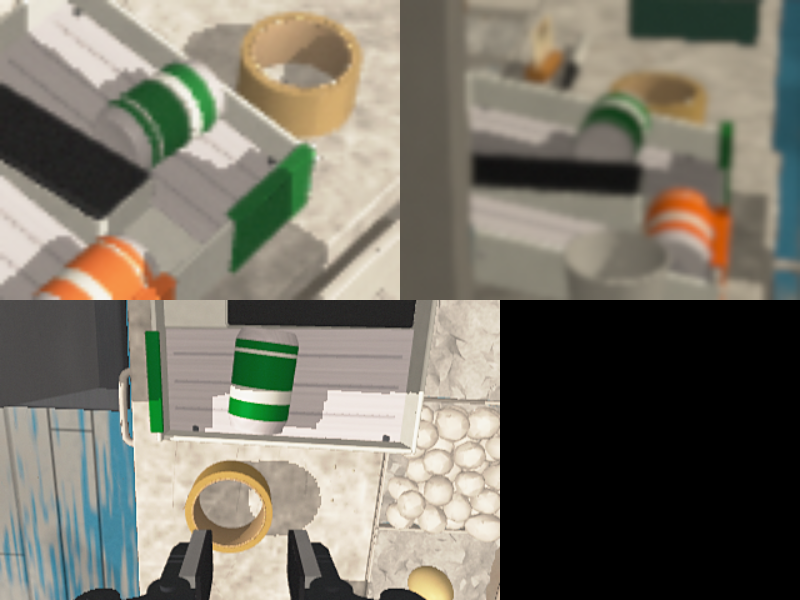

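The green can lies in the right lane but is turned about 8 degrees (wrist crop (265,385)), with its outer end ahead, and it has stuck. I'll push its ridge-side end forward from behind, with the fingers closed.

Run:
```python
from h import *
w=arm.snapshot("wrist");s=arm.snapshot("scene")
for n,p in(("inner L",(309,93)),("inner R",(358,101)),("outer L",(303,152)),("outer R",(351,156)),("centre",(330,120))):print(n,onz(w,p,.075).round(3))
# inner stripe / whole in two views
print(tri([ray(w,(330.5,117)),ray(s,(349.5,180.0))]))
Rk=np.array([[.999,.042],[-.042,.999]]);o=np.array([.5295,.0345])
print("rack", (Rk@(onz(w,(330,120),.08)[:2]-o)).round(3))
e=np.array(arm.observe()["eef_pos"]);M=R.from_rotvec(arm.observe()["eef_rot"]).as_matrix()
tgt=np.append(o+Rk.T@np.array([.06,-.055]),.086);print(tgt,(M.T@(tgt-e)).round(4),M.round(3).tolist())
```

```text
inner L [ 0.484 -0.011  0.075]
inner R [ 0.539 -0.017  0.075]
outer L [ 0.48  -0.076  0.075]
outer R [ 0.536 -0.079  0.075]
centre [ 0.509 -0.039  0.075]
(array([ 0.50753208, -0.03797228,  0.06335763]), [np.float64(0.0028555613946640527), np.float64(0.00285556139466423)])
rack [-0.024 -0.072]
[ 0.59175  -0.017925  0.086   ] [0.0765 0.0943 0.2311] [[-0.044, 0.999, -0.0], [0.999, 0.044, -0.0], [-0.0, -0.0, -1.0]]
```

To row units: 0.23 m / 0.6 = 0.3833, 0.038 m / 0.6 = 0.0633.

pendant([
  {"trans":[0.0633,0.0783,0],"aperture":0},
  {"trans":[0.1275,0.1567,0],"aperture":0},
  {"trans":[0.1275,0.1567,0],"aperture":0},
  {"trans":[0.1275,0.1567,0.0833],"aperture":0},
  {"trans":[0.1275,0.1567,0.1667],"aperture":0},
  {"trans":[0.1275,0.1567,0.25],"aperture":0},
  {"trans":[0.1275,0.1567,0.325],"aperture":0},
  {"trans":[0.1275,0.1567,0.3583],"aperture":0},
  {"trans":[0.1275,0.1567,0.3833],"aperture":0},
  {"trans":[0.1275,0.1567,0.3833],"aperture":0},
])

```text
time: 10.55
eef_pos: [0.5903, -0.0186, 0.0856]
eef_rot: [-2.172, -2.267, 0.003]
contact_force: [-0.2, 0.7, 0.2]
gripper_width: 0.003
grip_force: 0.0
```

pendant([
  {"trans":[0,-0.0167,0],"aperture":0},
  {"trans":[0,-0.0333,0],"aperture":0},
  {"trans":[0,-0.05,0],"aperture":0},
  {"trans":[0,-0.0667,0],"aperture":0},
  {"trans":[0,-0.0833,0],"aperture":0},
  {"trans":[0,-0.0917,0],"aperture":0},
  {"trans":[0,-0.0917,0],"aperture":0},
])

```text
time: 11.25
eef_pos: [0.5354, -0.0213, 0.0874]
eef_rot: [-2.174, -2.267, 0.0]
contact_force: [-0.4, -0.1, -0.5]
gripper_width: 0.001
grip_force: 0.0
```

```bash
python3 g.py
```

```text
g 254.5 (367, 186, 21, 32) [ 0.391 -0.029  0.06 ]
g 107.0 (351, 179, 16, 18) [ 0.465 -0.036  0.06 ]
g 41.5 (360, 174, 13, 16) [ 0.465 -0.07   0.06 ]
o 571.5 (320, 209, 34, 43) [0.408 0.128 0.06 ]
```

pendant([
  {"aperture":0},
  {"aperture":0},
  {"aperture":0},
  {"aperture":0},
])

```text
time: 11.7
eef_pos: [0.5364, -0.0214, 0.0872]
eef_rot: [2.174, 2.268, -0.0]
contact_force: [-0.5, -0.5, -0.4]
gripper_width: 0.003
grip_force: 0.0
```

```bash
python3 g.py
```

```text
g 400.0 (356, 180, 32, 38) [ 0.41  -0.027  0.06 ]
o 571.5 (320, 209, 34, 43) [0.408 0.128 0.06 ]
```

To row units: -0.24 m / 0.6 = -0.4, -0.03 m / 0.6 = -0.05.

pendant([
  {"trans":[0,0,-0.0833],"aperture":0},
  {"trans":[0,0,-0.1667],"aperture":0},
  {"trans":[0,0,-0.25],"aperture":0},
  {"trans":[0,0,-0.3333],"aperture":0},
  {"trans":[-0.05,-0.0583,-0.4],"aperture":0},
  {"trans":[-0.05,-0.1167,-0.4],"aperture":0},
  {"trans":[-0.05,-0.1167,-0.4],"aperture":0},
  {"trans":[-0.05,-0.1167,-0.4],"aperture":0},
  {"trans":[-0.05,-0.1167,-0.4],"aperture":0},
])

```text
time: 12.65
eef_pos: [0.4681, -0.0537, 0.327]
eef_rot: [2.173, 2.269, -0.0]
contact_force: [0.3, -0.6, 0.3]
gripper_width: 0.001
grip_force: 0.0
```

Create v.py:
```python
from h import *
w=arm.snapshot("wrist");Rk=np.array([[.999,.042],[-.042,.999]])
P={"o":np.array([.4045,.118]),"g":np.array([.4115,-.0475])} # plate origins
h=cv2.cvtColor(w["img"],cv2.COLOR_BGR2HSV)
for c in"og":
    for k in cv2.findContours(mask(w["img"],c),cv2.RETR_EXTERNAL,cv2.CHAIN_APPROX_NONE)[0]:
        if cv2.contourArea(k)<80: continue
        b=cv2.minAreaRect(k);p=cv2.boxPoints(b);q=np.array([Rk@(onz(w,u,.07)[:2]-P[c]) for u in p]);m=Rk@(onz(w,b[0],.075)[:2]-P[c])
        print(c,cv2.contourArea(k),m.round(3),q.round(3).tolist())
```

```bash
python3 v.py; sed -n 1,5p /dev/null
```

```text
o 191.0 [ 0.041 -0.039] [[0.021, -0.039], [0.022, -0.031], [0.061, -0.037], [0.06, -0.045]]
o 1944.5 [ 0.027 -0.023] [[-0.006, 0.006], [0.059, 0.008], [0.061, -0.051], [-0.007, -0.053]]
g 2295.5 [0.025 0.001] [[-0.007, 0.043], [0.058, 0.043], [0.058, -0.046], [-0.011, -0.046]]
```

To row units: 0.13 m / 0.6 = 0.2167, 0.045 m / 0.6 = 0.075.

pendant([
  {"trans":[0.075,0,0],"aperture":0},
  {"trans":[0.15,0,0],"aperture":0},
  {"trans":[0.2167,0,0],"aperture":0},
  {"trans":[0.2167,0,0],"aperture":0},
  {"trans":[0.2167,0,0],"aperture":0},
  {"trans":[0.2167,0,0],"aperture":0},
])

```text
time: 13.3
eef_pos: [0.4624, 0.0746, 0.3269]
eef_rot: [2.176, 2.266, -0.002]
contact_force: [0.1, 0.7, 0.6]
gripper_width: 0.003
grip_force: 0.0
```

```bash
python3 v.py; python3 g.py
```

```text
o 130.0 [ 0.041 -0.038] [[0.021, -0.037], [0.059, -0.034], [0.059, -0.042], [0.022, -0.044]]
o 669.0 [ 0.042 -0.016] [[0.023, -0.002], [0.06, -0.002], [0.06, -0.032], [0.023, -0.032]]
o 350.0 [0.041 0.017] [[0.023, 0.024], [0.06, 0.024], [0.06, 0.01], [0.022, 0.01]]
o 1013.0 [ 0.007 -0.   ] [[-0.006, 0.042], [0.018, 0.043], [0.019, -0.047], [-0.007, -0.048]]
g 1045.0 [0.025 0.01 ] [[-0.011, -0.044], [-0.006, 0.055], [0.058, 0.055], [0.058, -0.044]]
g 401.0 (356, 180, 32, 38) [ 0.41  -0.027  0.06 ]
o 571.0 (320, 209, 34, 43) [0.408 0.128 0.06 ]
```

Both cans lie straight and centred at their stops, about 40 mm (orange) and 30 mm (green) behind the plate origins, and they have stopped moving. The arm is clear.

```bash
python3 -c "
from station import arm
print(arm.job_done())"
```

```text
the job is handed in; nothing more can be done
None
```

I handed the job in at about 13.4 s: my last measurements had both cans lying straight across their own colour's lane, at rest against the front stop, with the arm clear. The green can stuck partway and needed one nudge from behind. I never steered the arm into the cup, tape or shaker but did not re-measure them, and no verdict came back.

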